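# Put the dismantled microscope's parts in their fitting trays

## Task

Put the four parts taken off the microscope into the trays that fit them: the slim objective in the smallest round tray, the eyepiece in the middle-sized round tray, the drum-shaped condenser lens in the largest round tray, and the stage clamp bar lengthwise in the long rectangular tray. Keep each part the way up it is now, set it down gently without dropping it, and leave it resting flat on the tray's floor, inside the rim. Do not move or knock over the bulb box and the jar that stand among them.

Things in the scene. Friction and masses are not known exactly. Their poses are not given: they have to be found in the camera images.
- objective: Microscope objective lens, slim, bright steel, 50 mm tall, about 0.11 kg: brass foot 22 mm across from 0 to 9 mm height, cylindrical body 26 mm across from 9 to 36 mm (grip here), above that a taper to 16 mm across at the top. Stands upright on the bench; origin at the centre of its underside, z up along its axis.
- eyepiece: Microscope eyepiece, 50 mm tall, about 0.12 kg: steel barrel 32 mm across from 0 to 26 mm height, wider black head 42 mm across from 26 to 50 mm (grip here) with a glass lens in its top. Stands upright on the bench; origin at the centre of its underside, z up along its axis.
- condenser: Condenser lens: a low black drum 48 mm across and 22 mm tall with a large glass lens in its top, about 0.13 kg. To clear the tray's rim, grip only the upper 13 mm. Stands upright on the bench; origin at the centre of its underside, z up along its axis.
- clamp: Stage clamp: a plain aluminium bar 70 mm long (its x), 22 mm wide (its y), 20 mm tall, lying flat, about 0.10 kg. Two dark thumbscrews, 12 mm across and 8 mm tall, stand on its top 26 mm either side of the middle; grip the bar across its width, between them, in the upper 12 mm. Origin at the centre of its underside, z up.
- tray_small: Grey plastic tray with a dark rubber floor, fixed to the bench at its starting place; floor 4 mm above the bench, rim 4 mm thick with its top 10 mm above the bench. Origin on the bench under its centre, z up. The smallest round tray, 42 mm across inside, 50 mm outside: for the objective.
- tray_medium: Grey plastic tray with a dark rubber floor, fixed to the bench at its starting place; floor 4 mm above the bench, rim 4 mm thick with its top 10 mm above the bench. Origin on the bench under its centre, z up. The middle-sized round tray, 54 mm across inside, 62 mm outside: for the eyepiece.
- tray_large: Grey plastic tray with a dark rubber floor, fixed to the bench at its starting place; floor 4 mm above the bench, rim 4 mm thick with its top 10 mm above the bench. Origin on the bench under its centre, z up. The largest round tray, 70 mm across inside, 78 mm outside: for the condenser lens.
- tray_long: Grey plastic tray with a dark rubber floor, fixed to the bench at its starting place; floor 4 mm above the bench, rim 4 mm thick with its top 10 mm above the bench. Origin on the bench under its centre, z up. The long rectangular tray, 90 mm (its x) by 42 mm (its y) inside, 98 by 50 mm outside: for the stage clamp, either way round.
- bulb_box: Bystander, to be left alone: white and blue paper bulb box 38 x 38 mm, 52 mm tall, loose. Origin at the centre of its underside.
- jar: Bystander, to be left alone: amber glass jar with a white cap, 42 mm across, 58 mm tall, loose. Origin at the centre of its underside.
There are look-alikes about, which are no part of the job. Leave any purple or yellow look-alike of the eyepiece alone.

How it is judged:
By the outcome, as a careful person would: the job done as asked, in the order asked, and still so for the second after the job is handed in, with the robot touching nothing.
It also fails if it takes over 118 s, if anything falls off the work surface, if the arm or the gripper's body presses on something with over 40 N, if the wrist force passes 120 N, or if a joint passes its speed limit or range.

## Robot

A 7-joint arm with a two-finger parallel gripper is mounted at the origin on the work surface. World frame = base frame: x ahead of the robot, y to its left, z up, the work surface at z = 0. Lengths are in mm, angles in rad, forces in N, time in s.
With the tool pointing down it reaches from about 400 to 875 mm from the base axis. Payload 4.4 kg.
Tool frame: the origin (TCP) lies on the mounting face of the last link; the fingertips stand 173 mm ahead of it and the grasp point (between the pads) lies 155 mm ahead of it; z points along the fingers, y is the line along which they close (so a half turn about z gives the same grasp; the last joint's range is limited). The gripper opens to 85 mm and grips with 20 to 120 N. Pads are 22 mm wide; open, the fingers measure 114 mm over their backs; the gripper's body (76 mm by 85 mm) begins 54 mm behind the grasp point. The pads swing forward as they close: fully open they stand 13 mm farther back than shut.
Start: joints at [1.079, 0.628, 0.038, 1.517, -0.027, 0.996, -0.02], TCP at [268.504, -591.964, 404.713] pointing down, gripper open.
Joint ranges: [-3.06, 3.06], [-0.37, 2.12], [-1.25, 1.32], [0.18, 2.47], [-1.1, 4.24], [0.23, 1.98], [-2.94, 2.94]. Speed limits (rad/s): [2.57, 2.57, 3.14, 3.14, 3.14, 3.14, 3.14].

## Interface

Orientations are given as [roll, pitch, yaw] about the fixed x, y, z axes, in that order (R = Rz(yaw) Ry(pitch) Rx(roll)).
In Python, from cell import * gives the robot as it stands. The module is installed in compiled form; this text tells all that it offers.
- The arm moves only by the tool jog_arm, never from a script. Its argument "steps" is a list of rows, each a list of 7 numbers: the opening, from -1 (shut) to 1 (fully open), so that 0 is half open, then the shift along the tool's x, y, z as a fraction of full scale, then the turn, a rotation vector about the tool's x, y, z as a fraction of full scale. A call has 1 to 10 rows; each row shifts and turns the commanded pose from where the row before left it, along the tool's axes as they then stand; what a row does not reach is not made up. Full scale, the value 1, is 500 mm for a shift and 2 rad for a turn. A row lasts 1/8 s, in which the tool goes at most 62.5 mm and 10.7 degrees, less where a joint would pass 70% of its speed; a pose out of reach is approached as far as the arm can. A call with a number of a shift or a turn outside -1 to 1 is refused whole. A call with a gripper value outside its range is refused whole. The fingers move at their own pace and stop on an object; the grip force is fixed at half the most. Time passes only in rows, so rows that do not move let the fingers close. It gives the time, the measured TCP pose, the force, the opening and the grip force at its end, in the units of the state.
- read_state(): the state, without advancing time (a new reading comes with each control period).
- get_image(name): name is "side" or "top" or "wrist"; returns a dict with "pixels" (480x640x3 uint8, red, green, blue), "depth" (480x640 float32, mm along the optical axis (not along the pixel's ray), 0 where there is no reading), "vertical_fov" (degrees; the focal length in pixels is half the picture's height over the tangent of half this angle, whatever the lens; pixels are square), "cx", "cy" (the principal point, pixels), "R" (3x3) and "t" (3): a world point X has camera coordinates R X + t. Camera axes: x right, y down, z forward; pixel columns grow to the right and rows downward; lengths in mm; the calibration is good to about 2 mm. The wrist camera is an equidistant fisheye: a pixel r from the principal point sees the ray r / f radians off the axis. A picture is of the moment at which its call begins.
- finish_job(): hands the job in; it is judged then, once.
The state is a dict: "clock": time; "qpos": joint angles; "qd": joint speeds; "tau": joint torques, N m; "eef_pos": TCP position; "tool_rot": TCP orientation; "force": force on the tool from outside, world axes, zero at the start; "torque": the same for the moment, N m; "width": finger opening in mm; "gripper_force": force on a finger pad.
Only numpy, scipy, OpenCV 4.12 (cv2) and the standard library are available. Lean on these libraries where they do the work, as an engineer would, in place of code of your own. Each camera call takes 0.05 s, during which the arm holds its last target. There are 200 camera calls.

## Working session

There is one attempt and no reset: what is moved stays moved. The work goes in short steps, Python scripts to look and compute and a tool call to move; the robot and the scene stay as the last step left them, time stands still between calls to the robot, and variables do not carry over. Pictures are saved under pics/ and viewed, at most 14 in all, crops included, and the job is handed in when it is done.

Besides the shell and the picture viewer there is one more tool, called after "Request:" in YAML: its name, and indented under it one key for each argument. jog_arm: Moves the arm, as the interface text tells. Shift numbers are shares of 500 mm and turn numbers shares of 2 rad, none past 1 either way. Its arguments: {"type":"object","properties":{"steps":{"type":"array"}},"required":["steps"]}

```bash
mkdir -p pics; python3 - <<'E'
from cell import *
import cv2,numpy as np
s=read_state();print({k:np.round(v,3).tolist() for k,v in s.items()})
for n in("top","side"):
    g=get_image(n);cv2.imwrite(f"pics/{n}0.png",g["pixels"][:,:,::-1]);np.savez(f"{n}0.npz",**g)
    print(n,g["vertical_fov"],g["cx"],g["cy"],np.round(g["R"],3).tolist(),np.round(g["t"],1))
E
```

```text
{'clock': 0.0, 'qpos': [1.079, 0.629, 0.038, 1.518, -0.027, 0.996, -0.02], 'qd': [-0.0, 0.001, 0.001, -0.001, 0.0, 0.001, 0.001], 'tau': [0.0, -56.34, 1.226, -19.344, 0.011, 0.011, 0.0], 'eef_pos': [268.384, -591.683, 403.794], 'tool_rot': [-3.14, 0.0, 0.426], 'force': [-0.159, -0.585, -0.156], 'torque': [0.015, -0.02, -0.052], 'gripper_force': 0.0, 'width': 85.341}
top 45.45703359878896 325.78235805597495 234.63450589461286 [[-0.005, -1.0, -0.014], [-0.993, 0.006, -0.119], [0.119, 0.013, -0.993]] [  21.1  537.3 1186.7]
side 47.496324690358264 318.9946492200959 231.91112366469952 [[0.968, -0.25, -0.015], [-0.206, -0.761, -0.616], [0.143, 0.599, -0.788]] [-519.   139.8 1322. ]
```

View pics/top0.png

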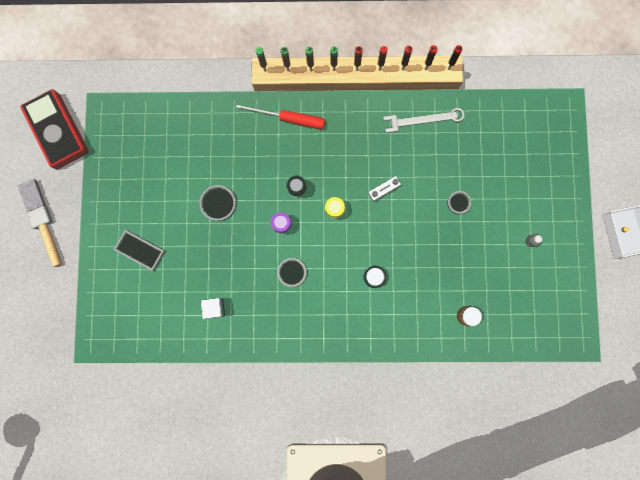

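View pics/side0.png

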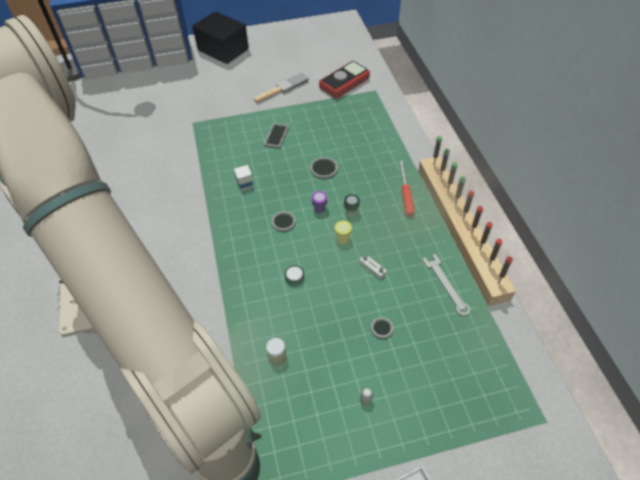

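Top view shows:
- Objective: (536,240).
- Eyepiece candidates: black (297,185), purple (281,222) and yellow (335,207). The black head on a steel barrel fits the description, and purple and yellow are excluded.
- Condenser: the black drum with a big lens at (375,277).
- Clamp: (385,188).
- Trays: small (459,202), medium (292,272), large (218,203), long (139,250).
- Bystanders: box (212,308) and jar (470,316).

Next I'll measure these and confirm in a crop.

```bash
cat > h.py <<'E'
import numpy as np,cv2
def cam(g):
    f=240/np.tan(np.radians(float(g["vertical_fov"]))/2)
    return f,float(g["cx"]),float(g["cy"]),g["R"],g["t"]
def ray(g,u,v,z):
    f,cx,cy,R,t=cam(g);d=R.T@np.array([(u-cx)/f,(v-cy)/f,1]);o=-R.T@t
    return (o+d*(z-o[2])/d[2])[:2]
def cloud(g):
    f,cx,cy,R,t=cam(g);v,u=np.mgrid[:480,:640];D=g["depth"]
    P=np.stack([(u-cx)/f*D,(v-cy)/f*D,D],-1)
    return (P-t)@R
def proj(g,X):
    f,cx,cy,R,t=cam(g);c=R@np.array(X)+t;return c[:2]/c[2]*f+[cx,cy]
E
cat > m.py <<'E'
from h import *
T={k:v for k,v in np.load("top0.npz").items()};S={k:v for k,v in np.load("side0.npz").items()}
items=dict(objective=(536,240,50),eyepiece=(297,185,50),purple=(281,222,50),yellow=(335,207,50),condenser=(375,277,22),clamp=(385,188,20),small=(459,202,10),medium=(292,272,10),large=(218,203,10),long=(139,250,10),box=(212,308,52),jar=(470,316,58))
for n,(u,v,z) in items.items():
    x0,y0=ray(T,u,v,z);out=[]
    for g,k in((T,"top"),(S,"side")):
        hsv=cv2.cvtColor(g["pixels"],cv2.COLOR_RGB2HSV);P=cloud(g)
        green=((hsv[...,0]>60)&(hsv[...,0]<95)&(hsv[...,1]>60))
        m=(np.hypot(P[...,0]-x0,P[...,1]-y0)<60)&(P[...,2]>(4 if z==10 else z-8))&(P[...,2]<z+20)&(g["depth"]>0)
        lab=cv2.connectedComponentsWithStats(m.astype(np.uint8))
        if lab[0]<2: out.append("none");continue
        i=1+np.argmax(lab[2][1:,4]);mm=(lab[1]==i)
        vv,uu=np.nonzero(mm);c=cv2.convexHull(np.stack([uu,vv],1).astype(np.int32))[:,0]
        w=np.array([ray(g,a,b,z) for a,b in c],np.float32)
        r=cv2.minAreaRect(w);ce=cv2.minEnclosingCircle(w)
        out.append((k,np.round(r[0],1).tolist(),np.round(r[1],0).tolist(),round(r[2],1),"zmed %.0f"%np.median(P[mm][:,2]),len(uu)))
    print(n,*out)
C=[]
for (u,v) in [(297,200),(536,240),(375,277),(385,188)]:
    C.append(cv2.resize(T["pixels"][v-45:v+45,u-60:u+60],(400,300),interpolation=cv2.INTER_CUBIC))
cv2.imwrite("pics/crop.png",np.vstack([np.hstack(C[:2]),np.hstack(C[2:])])[:,:,::-1])
E
python3 m.py
```

```text
objective ('top', [523.4, -420.0], [21.0, 21.0], 87.3, 'zmed 49', 86) ('side', [524.4, -426.2], [21.0, 20.0], 8.5, 'zmed 49', 87)
eyepiece ('top', [641.7, 81.7], [40.0, 39.0], 89.6, 'zmed 50', 304) ('side', [641.7, 77.6], [45.0, 39.0], 74.8, 'zmed 50', 177)
purple ('top', [563.8, 113.2], [40.0, 40.0], 89.6, 'zmed 50', 309) ('side', [563.7, 109.7], [46.0, 39.0], 75.1, 'zmed 49', 181)
yellow ('top', [595.0, -0.7], [40.0, 41.0], 89.6, 'zmed 50', 309) ('side', [596.4, -4.7], [45.0, 38.0], 74.5, 'zmed 50', 195)
condenser ('top', [448.5, -84.8], [45.0, 45.0], 89.7, 'zmed 23', 396) ('side', [450.2, -87.3], [50.0, 46.0], 76.6, 'zmed 22', 290)
clamp ('top', [640.0, -108.0], [23.0, 71.0], 30.2, 'zmed 20', 335) ('side', [640.2, -112.0], [28.0, 73.0], 30.3, 'zmed 20', 258)
small ('top', [609.0, -270.4], [50.0, 51.0], 88.0, 'zmed 7', 316) ('side', [611.9, -274.2], [53.0, 48.0], 72.2, 'zmed 7', 292)
medium ('top', [460.2, 93.2], [64.0, 62.0], 45.1, 'zmed 7', 483) ('side', [461.4, 90.8], [66.0, 64.0], 53.1, 'zmed 7', 279)
large ('top', [614.8, 255.1], [86.0, 82.0], 89.6, 'zmed 7', 645) ('side', [612.9, 254.3], [87.0, 76.0], 72.1, 'zmed 7', 302)
long ('top', [508.9, 424.5], [108.0, 60.0], 63.7, 'zmed 7', 763) ('side', [514.9, 419.1], [112.0, 66.0], 59.8, 'zmed 7', 308)
box ('top', [384.1, 256.5], [38.0, 40.0], 7.8, 'zmed 52', 352) ('side', [385.0, 252.8], [39.0, 47.0], 6.6, 'zmed 51', 168)
jar ('top', [365.4, -278.6], [39.0, 36.0], 89.7, 'zmed 59', 289) ('side', [366.3, -282.1], [39.0, 37.0], 75.1, 'zmed 58', 253)
```

View pics/crop.png

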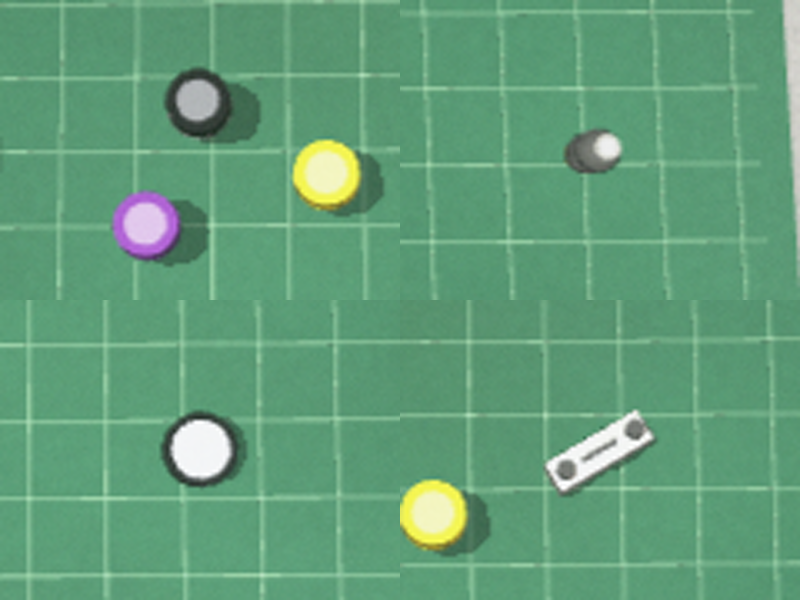

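The crop confirms it: the black-headed eyepiece at top left, with the purple and yellow look-alikes below it. Slim objective, white-lens condenser and clamp with two screws are all as described.

```bash
cat > go.py <<'E'
import sys,numpy as np
from cell import *
from scipy.spatial.transform import Rotation as Ro
# go.py x y z yawdeg : turn first, then shift in the new tool frame
s=read_state();x,y,z,yaw=map(float,sys.argv[1:5])
d=np.array([x,y,z])-s["eef_pos"];a=np.radians(yaw)
t=Ro.from_euler("xyz",[np.pi,0,a])
c=Ro.from_euler("xyz",s["tool_rot"])
print("turn/2:",np.round((c.inv()*t).as_rotvec()/2,4),"shift/500 now:",np.round(c.inv().apply(d)/500,4),"after turn:",np.round(t.inv().apply(d)/500,4),"rows>=",np.round(np.linalg.norm(d)/62.5,1))
print(s["clock"],np.round(s["eef_pos"],1),np.round(s["qpos"],2))
E
cat > tray.py <<'E'
from h import *
for k in("top","side"):
    g=dict(np.load(k+"0.npz"))
    for n,p in dict(small=(609,-271),medium=(460,93),large=(614,255),long=(510,423)).items():
        u,v=proj(g,(*p,4));u,v=int(u),int(v)
        hsv=cv2.cvtColor(g["pixels"],cv2.COLOR_RGB2HSV)
        m=np.zeros((480,640),np.uint8);sl=np.s_[v-35:v+35,u-35:u+35]
        m[sl]=(hsv[...,2]<75)[sl]
        L=cv2.connectedComponentsWithStats(m);l=L[1][v,u];c=max(cv2.findContours((L[1]==l).astype(np.uint8),0,1)[0],key=len)[:,0]
        w=np.array([ray(g,a,b,4) for a,b in c],np.float32);r=cv2.minAreaRect(w);print(k,n,np.round(r[0],1),np.round(r[1],0),round(r[2],1))
E
python3 tray.py; python3 go.py 524 -422 280 24.4
```

```text
top small [ 610.8 -272.8] [35. 35.] 89.6
top medium [460.   94.2] [48. 48.] 89.7
top large [613.  256.8] [63. 64.] 45.5
top long [510.  427.5] [86. 38.] 62.0
side small [ 613.2 -271.6] [28. 30.] 75.1
side medium [462.2  96.1] [40. 40.] 18.3
side large [616.6 260.5] [52. 55.] 74.7
side long [512.5 429.4] [74. 30.] 62.6
turn/2: [-0.0009  0.     -0.    ] shift/500 now: [ 0.6057 -0.0975  0.2479] after turn: [ 0.6057 -0.0979  0.2478] rows>= 5.3
0.1 [ 268.4 -591.7  403.9] [ 1.08  0.63  0.04  1.52 -0.03  1.   -0.02]
```

Request:
jog_arm:
  steps:
    - [1,0.0865,-0.014,0.0354,0,0,0]
    - [1,0.0865,-0.014,0.0354,0,0,0]
    - [1,0.0865,-0.014,0.0354,0,0,0]
    - [1,0.0865,-0.014,0.0354,0,0,0]
    - [1,0.0865,-0.014,0.0354,0,0,0]
    - [1,0.0865,-0.014,0.0354,0,0,0]
    - [1,0.0865,-0.014,0.0354,0,0,0]
    - [1,0,0,0,0,0,0]
    - [1,0,0,0,0,0,0]

```text
clock: 1.23
eef_pos: [523.6, -422.5, 280.4]
tool_rot: [-3.141, 0.001, 0.426]
force: [-0.2, -0.6, 0.1]
width: 85.4
gripper_force: 0.0
```

```bash
python3 - <<'E'
from cell import *
import cv2,numpy as np
g=get_image("wrist");cv2.imwrite("pics/w1.png",g["pixels"][:,:,::-1]);np.savez("w1.npz",**g)
E
python3 go.py 524 -422 183 24.4
```

```text
turn/2: [ 0.0002  0.0007 -0.0008] shift/500 now: [ 0.0033 -0.0016  0.1956] after turn: [ 0.003  -0.0016  0.1956] rows>= 1.6
1.275 [ 522.9 -423.3  280.8] [ 0.61  0.8   0.05  1.55 -0.05  0.79 -0.47]
```

View pics/w1.png

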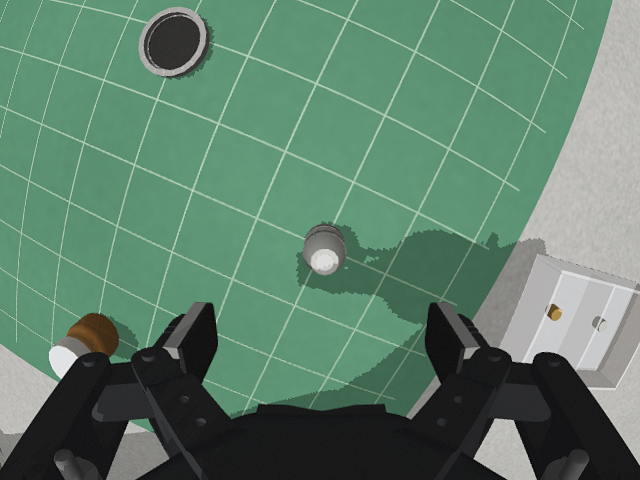

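The wrist view shows the objective (top at 324,262) centred between the open fingers, clear of the box at right and the jar at lower left. I'll use the wrist rays to check its position and the small tray's.

```bash
cat >> h.py <<'E'
def wray(g,u,v,z):
    f,cx,cy,R,t=cam(g);p=np.array([u-cx,v-cy]);r=np.hypot(*p);th=r/f
    d=R.T@np.array([*(p/max(r,1e-9)*np.sin(th)),np.cos(th)]);o=-R.T@t
    return (o+d*(z-o[2])/d[2])[:2]
E
python3 - <<'E'
from h import *
g=dict(np.load("w1.npz"))
print(g["vertical_fov"],-g["R"].T@g["t"])
print("objective",wray(g,324,262,50),"tray floor",wray(g,174,42,4))
E
```

```text
65.70646984690485 [ 588.04285456 -393.33655642  250.00338532]
objective [ 524.73321329 -423.55693196] tray floor [ 611.31528994 -271.42716266]
```

Request:
jog_arm:
  steps:
    - [0.2,0.002,-0.001,0.07,0,0,0]
    - [0.2,0,0,0.07,0,0,0]
    - [0.2,0,0,0.04,0,0,0]
    - [0.2,0,0,0.015,0,0,0]
    - [0.2,0,0,0,0,0,0]
    - [-1,0,0,0,0,0,0]
    - [-1,0,0,0,0,0,0]
    - [-1,0,0,0,0,0,0]
    - [-1,0,0,0,0,0,0]
    - [-1,0,0,0,0,0,0]

```text
clock: 2.52
eef_pos: [525.3, -421.9, 184.9]
tool_rot: [3.139, -0.001, 0.426]
force: [-0.8, -0.3, 4.9]
width: 23.9
gripper_force: 58.9
```

```bash
python3 -c "
from cell import *
s=read_state();print(s['width'],s['gripper_force'],s['force'])";python3 go.py 524 -422 250 24.4
```

```text
23.918446251812906 58.921094443649054 [-0.79249271 -0.33474611  4.9074732 ]
turn/2: [ 0.0012 -0.0006 -0.    ] shift/500 now: [-0.0022 -0.0006 -0.1301] after turn: [-0.0023 -0.0009 -0.1301] rows>= 1.0
2.525 [ 525.3 -421.9  184.9] [ 0.61  0.93  0.04  1.58 -0.05  0.62 -0.46]
```

Request:
jog_arm:
  steps:
    - [-1,0,0,-0.04,0,0,0]
    - [-1,0,0,-0.06,0,0,0]
    - [-1,0,0,-0.05,0,0,0]
    - [-1,0,0,0,0,0,0]

```text
clock: 3.02
eef_pos: [525.5, -422.0, 261.5]
tool_rot: [3.137, -0.003, 0.426]
force: [0.3, -0.5, -1.2]
width: 24.2
gripper_force: 59.0
```

```bash
python3 - <<'E'
from cell import *
import cv2,numpy as np
g=get_image("wrist");cv2.imwrite("pics/w2.png",g["pixels"][200:,100:540,::-1])
s=read_state();print(s['width'],s['gripper_force'],s['force'])
E
python3 go.py 611 -272 260 24.4
```

```text
23.914990076849318 59.003291968256235 [-0.09828886 -0.0560935  -2.15203964]
turn/2: [ 0.001  -0.0005  0.    ] shift/500 now: [ 0.2804 -0.2012 -0.0006] after turn: [ 0.2804 -0.2012 -0.0006] rows>= 2.8
3.075 [ 524.9 -421.5  259.7] [ 0.61  0.83  0.05  1.56 -0.05  0.75 -0.47]
```

View pics/w2.png

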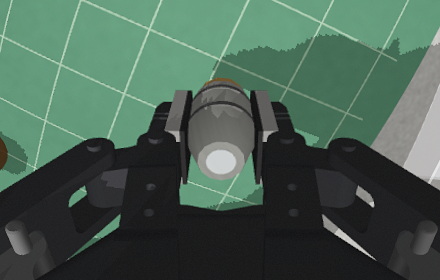

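The objective is held upright between the pads. On to the small tray.

Request:
jog_arm:
  steps:
    - [-1,0.0467,-0.0335,0,0,0,0]
    - [-1,0.0467,-0.0335,0,0,0,0]
    - [-1,0.0467,-0.0335,0,0,0,0]
    - [-1,0.0467,-0.0335,0,0,0,0]
    - [-1,0.0467,-0.0335,0,0,0,0]
    - [-1,0.0467,-0.0335,0,0,0,0]
    - [-1,0,0,0.05,0,0,0]
    - [-1,0,0,0.04,0,0,0]
    - [-1,0,0,0.02,0,0,0]
    - [-1,0,0,0,0,0,0]

```text
clock: 4.32
eef_pos: [610.0, -272.5, 202.0]
tool_rot: [-3.14, 0.002, 0.425]
force: [0.5, -0.3, -1.3]
width: 24.1
gripper_force: 59.0
```

```bash
python3 go.py 611 -272 188.5 24.4
```

```text
turn/2: [-0.0008  0.0009 -0.0006] shift/500 now: [ 0.0023 -0.0001  0.0271] after turn: [ 0.0022 -0.0001  0.0271] rows>= 0.2
4.325 [ 610.  -272.5  202. ] [ 0.34  0.9   0.07  1.6  -0.09  0.65 -0.7 ]
```

Request:
jog_arm:
  steps:
    - [-1,0.001,0,0.008,0,0,0]
    - [-1,0.001,0,0.006,0,0,0]
    - [-1,0,0,0.004,0,0,0]
    - [-1,0,0,0.004,0,0,0]
    - [-1,0,0,0,0,0,0]

```text
clock: 4.95
eef_pos: [611.6, -271.6, 192.2]
tool_rot: [-3.141, 0.0, 0.426]
force: [-0.2, 1.1, -0.9]
width: 24.3
gripper_force: 59.0
```

Request:
jog_arm:
  steps:
    - [-1,0,0,0.003,0,0,0]
    - [-1,0,0,0.002,0,0,0]
    - [-1,0,0,0,0,0,0]

```text
clock: 5.32
eef_pos: [611.7, -271.6, 189.7]
tool_rot: [-3.141, 0.0, 0.426]
force: [-0.1, -0.0, -0.5]
width: 24.0
gripper_force: 59.0
```

Request:
jog_arm:
  steps:
    - [-1,0,0,0.002,0,0,0]
    - [-1,0,0,0,0,0,0]

```text
clock: 5.58
eef_pos: [611.7, -271.7, 189.0]
tool_rot: [3.141, -0.0, 0.426]
force: [-0.7, 1.1, -0.5]
width: 24.0
gripper_force: 59.2
```

Request:
jog_arm:
  steps:
    - [-1,0,0,0.002,0,0,0]
    - [-1,0,0,0.001,0,0,0]
    - [-1,0,0,0,0,0,0]

```text
clock: 5.95
eef_pos: [611.7, -271.7, 188.9]
tool_rot: [3.141, -0.0, 0.426]
force: [-2.4, 1.6, 9.3]
width: 24.0
gripper_force: 60.2
```

Contact at 9 N. Release and rise.

Request:
jog_arm:
  steps:
    - [-0.1,0,0,0,0,0,0]
    - [-0.1,0,0,0,0,0,0]
    - [-0.1,0,0,0,0,0,0]
    - [0.2,0,0,0,0,0,0]
    - [0.2,0,0,-0.04,0,0,0]
    - [0.2,0,0,-0.08,0,0,0]
    - [0.2,0,0,-0.08,0,0,0]
    - [0.2,0,0,0,0,0,0]

```text
clock: 6.95
eef_pos: [613.2, -272.4, 292.7]
tool_rot: [3.135, -0.006, 0.426]
force: [-0.2, 0.5, -0.1]
width: 51.4
gripper_force: 0.0
```

```bash
python3 - <<'E'
from cell import *
import cv2,numpy as np
g=get_image("wrist");cv2.imwrite("pics/w3.png",g["pixels"][100:400,150:500,::-1])
E
python3 go.py 642 80.5 285 60; python3 go.py 642 80.5 285 90
```

```text
turn/2: [ 0.0023 -0.0011 -0.3107] shift/500 now: [ 0.3451 -0.6175  0.0098] after turn: [ 0.6401 -0.3011  0.0108] rows>= 5.7
7.0 [ 612.4 -271.9  290.4] [ 0.33  0.78  0.08  1.56 -0.08  0.8  -0.7 ]
turn/2: [ 2.600e-03 -5.000e-04 -5.725e-01] shift/500 now: [ 0.3451 -0.6175  0.0098] after turn: [0.7049 0.0593 0.0108] rows>= 5.7
7.0 [ 612.4 -271.9  290.4] [ 0.33  0.78  0.08  1.56 -0.08  0.8  -0.7 ]
```

View pics/w3.png

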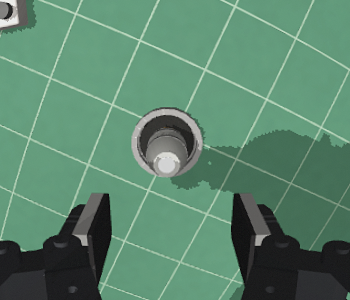

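The objective stands upright inside the small tray. Next, the eyepiece at black (297,185), keeping the same yaw.

Request:
jog_arm:
  steps:
    - [0.7,0.0493,-0.0882,0.0014,0,0,0]
    - [0.7,0.0493,-0.0882,0.0014,0,0,0]
    - [0.7,0.0493,-0.0882,0.0014,0,0,0]
    - [0.7,0.0493,-0.0882,0.0014,0,0,0]
    - [0.7,0.0493,-0.0882,0.0014,0,0,0]
    - [0.7,0.0493,-0.0882,0.0014,0,0,0]
    - [0.7,0.0493,-0.0882,0.0014,0,0,0]
    - [0.7,0,0,0,0,0,0]
    - [0.7,0,0,0,0,0,0]

```text
clock: 8.12
eef_pos: [640.9, 80.3, 281.8]
tool_rot: [3.141, 0.002, 0.426]
force: [-0.5, -1.4, -0.4]
width: 72.5
gripper_force: 0.0
```

```bash
python3 - <<'E'
from cell import *
import cv2,numpy as np
g=get_image("wrist");cv2.imwrite("pics/w4.png",g["pixels"][:,:,::-1]);np.savez("w4.npz",**g)
E
python3 go.py 642 80.5 195 24.4
```

```text
turn/2: [ 0.0005  0.0008 -0.0008] shift/500 now: [ 0.0031 -0.0018  0.174 ] after turn: [ 0.0028 -0.0016  0.174 ] rows>= 1.4
8.175 [641.1  79.2 282. ] [-0.24  0.77  0.13  1.64 -0.13  0.75 -1.2 ]
```

View pics/w4.png

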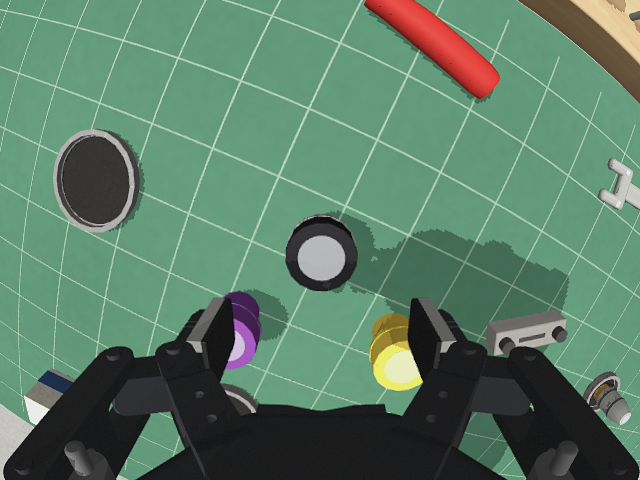

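Wrist view: black eyepiece at (321,258) centred, purple (240,330) and yellow (398,355) behind and clear of the finger path.

Request:
jog_arm:
  steps:
    - [0.7,0.003,-0.001,0.06,0,0,0]
    - [0.7,0,0,0.06,0,0,0]
    - [0.7,0,0,0.04,0,0,0]
    - [0.7,0,0,0.014,0,0,0]
    - [0.7,0,0,0,0,0,0]
    - [-1,0,0,0,0,0,0]
    - [-1,0,0,0,0,0,0]
    - [-1,0,0,0,0,0,0]
    - [-1,0,0,0,0,0,0]
    - [-1,0,0,0,0,0,0]

```text
clock: 9.43
eef_pos: [643.1, 81.9, 196.8]
tool_rot: [3.141, -0.002, 0.426]
force: [-0.4, -0.7, 7.2]
width: 39.5
gripper_force: 60.5
```

```bash
python3 - <<'E'
from h import *
g=dict(np.load("w4.npz"));print("eyepiece",wray(g,321,258,50),"large floor",wray(g,97,181,4))
E
python3 go.py 642 80.5 290 24.4
```

```text
eyepiece [643.12972661  81.29022223] large floor [613.3631783  254.43447624]
turn/2: [ 0.0003 -0.0012 -0.    ] shift/500 now: [-0.0028  0.0018 -0.1864] after turn: [-0.0033  0.0017 -0.1864] rows>= 1.5
9.425 [643.1  81.9 196.8] [-0.23  0.89  0.1   1.66 -0.15  0.59 -1.19]
```

Request:
jog_arm:
  steps:
    - [-1,0,0,-0.04,0,0,0]
    - [-1,0,0,-0.07,0,0,0]
    - [-1,0,0,-0.06,0,0,0]
    - [-1,0,0,0,0,0,0]
    - [-1,0,0,0,0,0,0]

```text
clock: 10.05
eef_pos: [642.0, 82.0, 280.1]
tool_rot: [-3.141, 0.001, 0.426]
force: [-1.0, -0.2, -1.3]
width: 39.2
gripper_force: 60.5
```

```bash
python3 go.py 460.5 94.5 280 24.4
```

```text
turn/2: [-0.0002  0.0005  0.    ] shift/500 now: [-0.3201 -0.1728  0.0006] after turn: [-3.201e-01 -1.728e-01  2.000e-04] rows>= 2.9
10.05 [642.   82.  280.1] [-0.25  0.77  0.13  1.63 -0.13  0.74 -1.2 ]
```

Request:
jog_arm:
  steps:
    - [-1,-0.064,-0.0346,0,0,0,0]
    - [-1,-0.064,-0.0346,0,0,0,0]
    - [-1,-0.064,-0.0346,0,0,0,0]
    - [-1,-0.064,-0.0346,0,0,0,0]
    - [-1,-0.064,-0.0346,0,0,0,0]
    - [-1,0,0,0.03,0,0,0]
    - [-1,0,0,0.05,0,0,0]
    - [-1,0,0,0.03,0,0,0]
    - [-1,0,0,0,0,0,0]
    - [-1,0,0,0,0,0,0]

```text
clock: 11.3
eef_pos: [461.2, 94.5, 225.5]
tool_rot: [3.141, -0.0, 0.426]
force: [0.2, 0.3, -0.8]
width: 39.2
gripper_force: 60.6
```

```bash
python3 go.py 460.5 94.5 200 24.4
```

```text
turn/2: [ 0.0001 -0.     -0.0001] shift/500 now: [-0.0013 -0.0006  0.0511] after turn: [-0.0013 -0.0006  0.0511] rows>= 0.4
11.3 [461.2  94.5 225.5] [-0.32  0.69  0.08  2.15 -0.17  0.3  -1.24]
```

q6 is near its limit (0.23), so I'll lower in small steps and watch it.

Request:
jog_arm:
  steps:
    - [-1,0,0,0.01,0,0,0]
    - [-1,0,0,0.01,0,0,0]
    - [-1,0,0,0,0,0,0]

```text
clock: 11.68
eef_pos: [460.9, 94.6, 215.2]
tool_rot: [-3.141, 0.0, 0.426]
force: [-0.4, -0.0, -1.3]
width: 39.4
gripper_force: 60.6
```

```bash
python3 go.py 460.5 94.5 200 24.4
```

```text
turn/2: [-0.0001  0.0002 -0.    ] shift/500 now: [-0.0008 -0.0003  0.0304] after turn: [-0.0008 -0.0003  0.0304] rows>= 0.2
11.675 [460.9  94.6 215.2] [-0.31  0.71  0.07  2.15 -0.18  0.28 -1.23]
```

Request:
jog_arm:
  steps:
    - [-1,0,0,0.01,0,0,0]
    - [-1,0,0,0.01,0,0,0]
    - [-1,0,0,0.006,0,0,0]
    - [-1,0,0,0,0,0,0]

```text
clock: 12.18
eef_pos: [460.9, 94.5, 202.1]
tool_rot: [-3.141, 0.001, 0.426]
force: [-0.4, -0.3, -1.9]
width: 39.2
gripper_force: 60.6
```

```bash
python3 go.py 460.5 94.5 200 24.4
```

```text
turn/2: [-0.0001  0.0003 -0.0001] shift/500 now: [-0.0008 -0.0003  0.0042] after turn: [-0.0008 -0.0003  0.0042] rows>= 0.0
12.175 [460.9  94.5 202.1] [-0.31  0.74  0.07  2.16 -0.19  0.25 -1.22]
```

Request:
jog_arm:
  steps:
    - [-1,0,0,0.002,0,0,0]
    - [-1,0,0,0,0,0,0]

```text
clock: 12.42
eef_pos: [461.1, 94.6, 201.5]
tool_rot: [3.142, -0.0, 0.426]
force: [1.0, -0.1, -1.7]
width: 39.4
gripper_force: 60.6
```

Request:
jog_arm:
  steps:
    - [-1,0,0,0.002,0,0,0]
    - [-1,0,0,0.001,0,0,0]
    - [-1,0,0,0,0,0,0]

```text
clock: 12.8
eef_pos: [461.1, 94.5, 200.7]
tool_rot: [-3.142, -0.001, 0.426]
force: [-0.7, -0.4, 8.1]
width: 39.6
gripper_force: 61.8
```

Contact. Release and rise.

Request:
jog_arm:
  steps:
    - [0.25,0,0,0,0,0,0]
    - [0.25,0,0,0,0,0,0]
    - [0.25,0,0,0,0,0,0]
    - [0.5,0,0,0,0,0,0]
    - [0.5,0,0,-0.04,0,0,0]
    - [0.5,0,0,-0.06,0,0,0]
    - [0.5,0,0,-0.06,0,0,0]
    - [0.5,0,0,0,0,0,0]

```text
clock: 13.8
eef_pos: [461.7, 94.7, 281.6]
tool_rot: [3.141, -0.004, 0.426]
force: [0.8, 0.9, 0.2]
width: 64.1
gripper_force: 0.0
```

```bash
python3 - <<'E'
from cell import *
import cv2,numpy as np
g=get_image("wrist");cv2.imwrite("pics/w5.png",g["pixels"][100:400,150:500,::-1])
E
python3 go.py 450 -86 275 24.4;python3 go.py 450 -86 275 70
```

```text
turn/2: [ 0.0002 -0.001   0.0001] shift/500 now: [-0.1699  0.3198  0.0108] after turn: [-0.1698  0.3198  0.0111] rows>= 2.9
13.85 [461.3  94.7 280.5] [-0.35  0.59  0.13  2.12 -0.17  0.44 -1.23]
turn/2: [ 0.0005 -0.0009 -0.3978] shift/500 now: [-0.1699  0.3198  0.0108] after turn: [-0.3473  0.1025  0.0111] rows>= 2.9
13.85 [461.3  94.7 280.5] [-0.35  0.59  0.13  2.12 -0.17  0.44 -1.23]
```

View pics/w5.png

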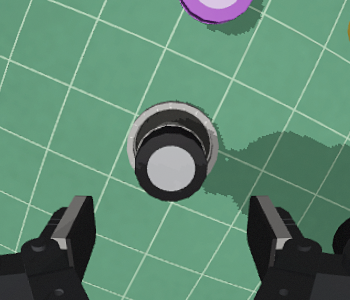

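The eyepiece stands inside the medium tray. Next, the condenser.

Request:
jog_arm:
  steps:
    - [0.7,-0.034,0.064,0.002,0,0,0]
    - [0.7,-0.034,0.064,0.002,0,0,0]
    - [0.7,-0.034,0.064,0.002,0,0,0]
    - [0.7,-0.034,0.064,0.002,0,0,0]
    - [0.7,-0.034,0.064,0.002,0,0,0]
    - [0.7,0,0,0.04,0,0,0]
    - [0.7,0,0,0.04,0,0,0]
    - [0.7,0,0,0,0,0,0]

```text
clock: 14.85
eef_pos: [448.7, -86.2, 233.0]
tool_rot: [-3.139, 0.004, 0.425]
force: [-0.1, 0.3, -0.6]
width: 72.6
gripper_force: 0.0
```

```bash
python3 - <<'E'
from cell import *
import cv2,numpy as np
g=get_image("wrist");cv2.imwrite("pics/w6.png",g["pixels"][:,:,::-1]);np.savez("w6.npz",**g)
E
python3 go.py 450 -86 181 24.4
```

```text
turn/2: [-0.0009  0.0013 -0.    ] shift/500 now: [0.0019 0.0006 0.1057] after turn: [0.0017 0.0004 0.1057] rows>= 0.8
14.9 [449.2 -86.2 233.9] [ 0.09  0.67  0.05  2.18 -0.11  0.3  -0.9 ]
```

View pics/w6.png

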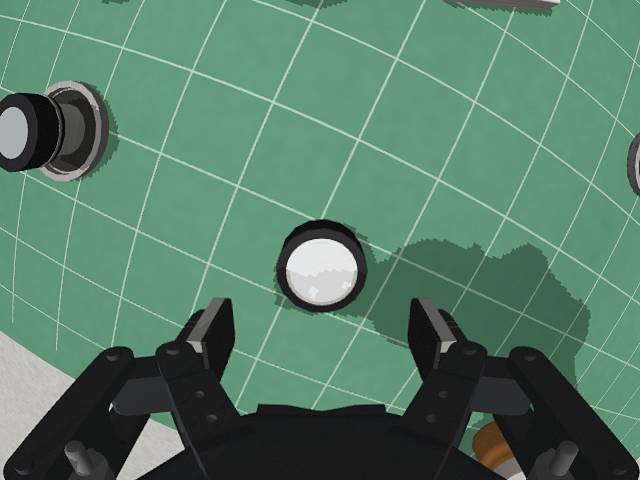

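The condenser's lens (322,271) is centred between the fingers, and the jar is far at lower right. Descending gradually because of q6.

Request:
jog_arm:
  steps:
    - [0.7,0.001,0,0.03,0,0,0]
    - [0.7,0,0,0.03,0,0,0]
    - [0.7,0,0,0,0,0,0]

```text
clock: 15.28
eef_pos: [450.7, -85.9, 204.7]
tool_rot: [-3.14, 0.003, 0.426]
force: [0.1, 0.3, -0.6]
width: 72.6
gripper_force: 0.0
```

```bash
python3 - <<'E'
from h import *
g=dict(np.load("w6.npz"));print("cond",wray(g,322,271,22))
E
python3 go.py 450 -86 181 24.4
```

```text
cond [450.38553596 -85.23920394]
turn/2: [-0.0007  0.0013  0.0001] shift/500 now: [-0.0013 -0.0004  0.0475] after turn: [-0.0014 -0.0005  0.0475] rows>= 0.4
15.275 [450.7 -85.9 204.7] [ 0.08  0.73  0.07  2.19 -0.19  0.23 -0.82]
```

Request:
jog_arm:
  steps:
    - [0.7,0,0,0.01,0,0,0]
    - [0.7,0,0,0,0,0,0]

```text
clock: 15.52
eef_pos: [450.7, -85.9, 201.5]
tool_rot: [-3.14, 0.003, 0.425]
force: [-0.1, 1.0, -0.8]
width: 72.6
gripper_force: 0.0
```

```bash
python3 -c "
from cell import *
import numpy as np
s=read_state();print(np.round(s['qpos'],4))";python3 go.py 450 -86 181 24.4
```

```text
[ 0.0173  0.7446  0.1621  2.1887 -0.4673  0.2436 -0.5533]
turn/2: [-0.0007  0.0017 -0.0005] shift/500 now: [-0.0013 -0.0003  0.041 ] after turn: [-0.0014 -0.0004  0.041 ] rows>= 0.3
15.525 [450.7 -85.9 201.5] [ 0.02  0.74  0.16  2.19 -0.47  0.24 -0.55]
```

The arm is using its redundancy to stay in range. Continuing slowly.

Request:
jog_arm:
  steps:
    - [0.7,0,0,0.006,0,0,0]
    - [0.7,0,0,0.006,0,0,0]
    - [0.7,0,0,0.006,0,0,0]
    - [0.7,0,0,0.006,0,0,0]
    - [0.7,0,0,0.006,0,0,0]
    - [0.7,0,0,0,0,0,0]

```text
clock: 16.27
eef_pos: [450.4, -86.1, 186.3]
tool_rot: [-3.139, 0.003, 0.425]
force: [1.0, 0.4, -0.4]
width: 72.3
gripper_force: 0.0
```

```bash
python3 go.py 450 -86 181 24.4
```

```text
turn/2: [-0.0014  0.0017 -0.0002] shift/500 now: [-0.0006 -0.0006  0.0107] after turn: [-0.0006 -0.0006  0.0107] rows>= 0.1
16.275 [450.4 -86.1 186.3] [-0.02  0.78  0.22  2.19 -0.7   0.24 -0.32]
```

Request:
jog_arm:
  steps:
    - [0.7,0,0,0.005,0,0,0]
    - [0.7,0,0,0.004,0,0,0]
    - [0.7,0,0,0,0,0,0]
    - [-1,0,0,0,0,0,0]
    - [-1,0,0,0,0,0,0]
    - [-1,0,0,0,0,0,0]
    - [-1,0,0,0,0,0,0]
    - [-1,0,0,0,0,0,0]
    - [-1,0,0,0,0,0,0]

```text
clock: 17.4
eef_pos: [450.3, -86.1, 182.5]
tool_rot: [-3.139, 0.003, 0.425]
force: [-1.2, 0.3, 6.9]
width: 44.0
gripper_force: 60.0
```

```bash
python3 go.py 450 -86 260 24.4
```

```text
turn/2: [-0.0014  0.0014 -0.0002] shift/500 now: [-0.001  -0.0009 -0.1551] after turn: [-0.0005 -0.0004 -0.1551] rows>= 1.2
17.4 [450.3 -86.1 182.5] [-0.03  0.79  0.23  2.19 -0.78  0.24 -0.25]
```

Request:
jog_arm:
  steps:
    - [-1,0,0,-0.02,0,0,0]
    - [-1,0,0,-0.04,0,0,0]
    - [-1,0,0,-0.05,0,0,0]
    - [-1,0,0,-0.05,0,0,0]
    - [-1,0,0,0,0,0,0]
    - [-1,0,0,0,0,0,0]

```text
clock: 18.15
eef_pos: [450.6, -85.8, 261.6]
tool_rot: [-3.138, 0.004, 0.426]
force: [1.2, -0.2, -1.4]
width: 44.4
gripper_force: 61.5
```

```bash
python3 - <<'E'
from cell import *
import cv2,numpy as np
g=get_image("wrist");cv2.imwrite("pics/w7.png",g["pixels"][180:,100:540,::-1])
E
python3 go.py 613.3 256 262 24.4
```

```text
turn/2: [-0.0018  0.0021 -0.    ] shift/500 now: [ 0.5791 -0.4882 -0.0021] after turn: [ 0.5791 -0.4882 -0.0014] rows>= 6.1
18.2 [450.4 -85.9 261.3] [-0.18  0.66  0.45  2.17 -0.66  0.45 -0.35]
```

View pics/w7.png

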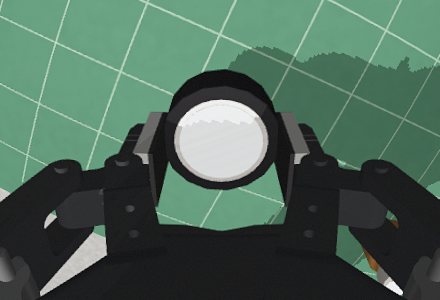

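The condenser is held level. On to the large tray, carrying above the look-alikes.

Request:
jog_arm:
  steps:
    - [-1,0.0724,-0.061,-0.01,0,0,0]
    - [-1,0.0724,-0.061,-0.01,0,0,0]
    - [-1,0.0724,-0.061,0,0,0,0]
    - [-1,0.0724,-0.061,0,0,0,0]
    - [-1,0.0724,-0.061,0,0,0,0]
    - [-1,0.0724,-0.061,0,0,0,0]
    - [-1,0.0724,-0.061,0,0,0,0]
    - [-1,0.0724,-0.061,0,0,0,0]
    - [-1,0,0,0,0,0,0]
    - [-1,0,0,0,0,0,0]

```text
clock: 19.45
eef_pos: [613.3, 254.7, 270.0]
tool_rot: [-3.14, 0.006, 0.425]
force: [-0.5, -0.2, -2.7]
width: 44.1
gripper_force: 61.7
```

```bash
python3 go.py 613.3 256 200 24.4
```

```text
turn/2: [-0.001   0.0032 -0.0004] shift/500 now: [ 0.002 -0.002  0.14 ] after turn: [ 0.0011 -0.0023  0.14  ] rows>= 1.1
19.45 [613.3 254.7 270. ] [-0.77  0.89  0.62  1.59 -0.63  0.87 -1.05]
```

Request:
jog_arm:
  steps:
    - [-1,0.001,-0.002,0.03,0,0.003,0]
    - [-1,0,0,0.05,0,0,0]
    - [-1,0,0,0.04,0,0,0]
    - [-1,0,0,0.025,0,0,0]
    - [-1,0,0,0.005,0,0,0]
    - [-1,0,0,0,0,0,0]
    - [-1,0,0,0,0,0,0]

```text
clock: 20.32
eef_pos: [614.3, 257.0, 197.4]
tool_rot: [-3.139, -0.004, 0.426]
force: [0.1, -0.0, -1.6]
width: 44.7
gripper_force: 61.7
```

```bash
python3 go.py 613.3 256 186.5 24.4
```

```text
turn/2: [-0.0012 -0.0021 -0.0001] shift/500 now: [-0.0028  0.0011  0.0218] after turn: [-0.0027  0.001   0.0218] rows>= 0.2
20.325 [614.3 257.  197.4] [-0.74  0.98  0.55  1.62 -0.7   0.75 -1.  ]
```

Request:
jog_arm:
  steps:
    - [-1,-0.001,0,0.008,-0.001,-0.002,0]
    - [-1,0,0,0.006,0,0,0]
    - [-1,0,0,0.004,0,0,0]
    - [-1,0,0,0,0,0,0]

```text
clock: 20.82
eef_pos: [613.3, 256.7, 187.3]
tool_rot: [-3.141, 0.002, 0.426]
force: [0.2, -0.8, -1.6]
width: 44.6
gripper_force: 61.7
```

Request:
jog_arm:
  steps:
    - [-1,0,0,0.002,0,0,0]
    - [-1,0,0,0.001,0,0,0]
    - [-1,0,0,0,0,0,0]

```text
clock: 21.2
eef_pos: [613.6, 256.7, 186.6]
tool_rot: [-3.141, 0.001, 0.426]
force: [-1.9, -0.6, 3.5]
width: 44.5
gripper_force: 62.2
```

Contact. Release and rise.

Request:
jog_arm:
  steps:
    - [0.3,0,0,0.001,0,0,0]
    - [0.3,0,0,0,0,0,0]
    - [0.3,0,0,0,0,0,0]
    - [0.6,0,0,0,0,0,0]
    - [0.6,0,0,-0.04,0,0,0]
    - [0.6,0,0,-0.08,0,0,0]
    - [0.6,0,0,-0.08,0,0,0]
    - [0.6,0,0,0,0,0,0]

```text
clock: 22.2
eef_pos: [615.3, 256.6, 290.7]
tool_rot: [3.141, -0.007, 0.425]
force: [0.6, 1.1, -0.6]
width: 68.4
gripper_force: 0.0
```

```bash
python3 - <<'E'
from cell import *
import cv2,numpy as np
g=get_image("wrist");cv2.imwrite("pics/w8.png",g["pixels"][100:400,150:500,::-1])
E
python3 go.py 640.5 -109 285 120.2
```

```text
turn/2: [ 0.0011 -0.0014 -0.8362] shift/500 now: [-0.2543  0.6879  0.0058] after turn: [-0.6586 -0.3227  0.007 ] rows>= 5.9
22.25 [614.3 256.8 288.5] [-0.78  0.87  0.64  1.58 -0.62  0.89 -1.07]
```

View pics/w8.png

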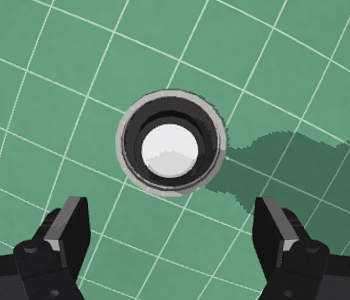

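The condenser sits inside the large tray. Next, the clamp: shift, then turn.

Request:
jog_arm:
  steps:
    - [0.4,-0.0363,0.0983,0.001,0,0,0]
    - [0.4,-0.0363,0.0983,0.001,0,0,0]
    - [0.4,-0.0363,0.0983,0.001,0,0,0]
    - [0.4,-0.0363,0.0983,0.001,0,0,0]
    - [0.4,-0.0363,0.0983,0.001,0,0,0]
    - [0.4,-0.0363,0.0983,0.001,0,0,0]
    - [0.4,-0.0363,0.0983,0,0,0,0]
    - [0.4,0,0,0,0,0,0]

```text
clock: 23.25
eef_pos: [638.7, -115.6, 282.6]
tool_rot: [3.138, 0.004, 0.417]
force: [-0.4, 0.6, 1.0]
width: 59.5
gripper_force: 0.0
```

Request:
jog_arm:
  steps:
    - [0.4,0,0,0,0,0,-0.0836]
    - [0.4,0,0,0,0,0,-0.0836]
    - [0.4,0,0,0,0,0,-0.0836]
    - [0.4,0,0,0,0,0,-0.0836]
    - [0.4,0,0,0,0,0,-0.0836]
    - [0.4,0,0,0,0,0,-0.0836]
    - [0.4,0,0,0,0,0,-0.0836]
    - [0.4,0,0,0,0,0,-0.0836]
    - [0.4,0,0,0,0,0,-0.0836]
    - [0.4,0,0,0,0,0,-0.0836]

```text
clock: 24.5
eef_pos: [639.6, -107.7, 281.9]
tool_rot: [-3.139, -0.003, 2.104]
force: [-0.4, 0.6, 0.4]
width: 59.6
gripper_force: 0.0
```

```bash
python3 go.py 640.5 -109 260 120.2; python3 - <<'E'
from cell import *
import cv2,numpy as np
g=get_image("wrist");cv2.imwrite("pics/w9.png",g["pixels"][:,:,::-1]);np.savez("w9.npz",**g)
E
```

```text
turn/2: [-0.0011 -0.0013  0.0033] shift/500 now: [-0.0034  0.0003  0.0438] after turn: [-0.0033  0.0003  0.0438] rows>= 0.4
24.5 [ 639.6 -107.7  281.9] [ 0.05  0.77  0.12  1.63 -0.12  0.75  0.76]
```

View pics/w9.png

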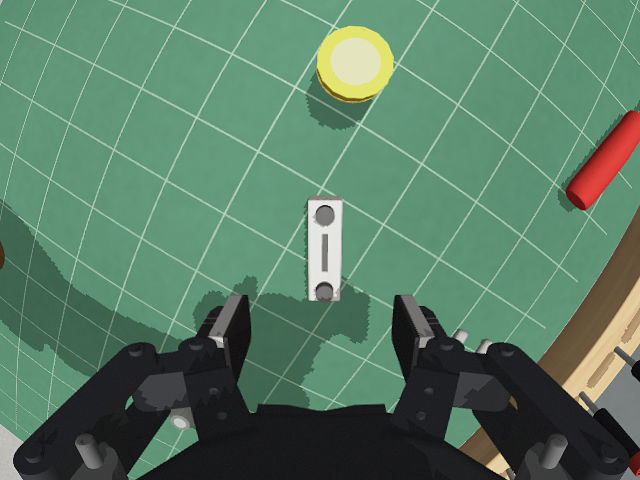

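```bash
python3 - <<'E'
from h import *
g=dict(np.load("w9.npz"));a,b=wray(g,325,215,28),wray(g,324,291,28)
print(a,b,(a+b)/2,np.degrees(np.arctan2(*(a-b)[::-1])),wray(g,325,253,20))
E
python3 go.py 640.5 -109 182 120.2
```

```text
[628.08698018 -85.57343523] [ 653.40290488 -129.40789683] [ 640.74494253 -107.49066603] 120.00792672222701 [ 641.95312773 -108.76991277]
turn/2: [-0.001  -0.0013  0.0055] shift/500 now: [-0.0033  0.0009  0.1999] after turn: [-0.0028  0.0006  0.1999] rows>= 1.6
24.55 [ 639.5 -107.9  282. ] [ 0.06  0.77  0.12  1.63 -0.12  0.75  0.76]
```

Clamp centred at (641,-108), axis 120°, aligned with the tool's x. Descend and grip.

Request:
jog_arm:
  steps:
    - [0.4,-0.001,0.001,0.06,0,0,0.003]
    - [0.4,0,0,0.06,0,0,0]
    - [0.4,0,0,0.05,0,0,0]
    - [0.4,0,0,0.02,0,0,0]
    - [0.4,0,0,0.008,0,0,0]
    - [0.4,0,0,0,0,0,0]
    - [0.4,0,0,0,0,0,0]

```text
clock: 25.42
eef_pos: [640.8, -109.3, 184.5]
tool_rot: [3.142, 0.0, 2.091]
force: [-0.5, -0.7, -0.5]
width: 59.6
gripper_force: 0.0
```

```bash
python3 go.py 641 -108 182 120
```

```text
turn/2: [ 0.      0.0001 -0.0016] shift/500 now: [0.0021 0.0016 0.005 ] after turn: [0.0021 0.0016 0.005 ] rows>= 0.0
25.425 [ 640.8 -109.3  184.5] [ 0.07  0.91  0.1   1.66 -0.14  0.58  0.77]
```

Request:
jog_arm:
  steps:
    - [0.4,0.002,0,0.005,0,0,-0.0015]
    - [0.4,0,0,0,0,0,0]
    - [-1,0,0,0,0,0,0]
    - [-1,0,0,0,0,0,0]
    - [-1,0,0,0,0,0,0]
    - [-1,0,0,0,0,0,0]
    - [-1,0,0,0,0,0,0]
    - [-1,0,0,0,0,0,0]

```text
clock: 26.42
eef_pos: [640.1, -108.4, 181.3]
tool_rot: [-3.141, -0.0, 2.094]
force: [-0.6, -0.1, 5.3]
width: 20.1
gripper_force: 61.4
```

Request:
jog_arm:
  steps:
    - [-1,0,0,-0.03,0,0,0]
    - [-1,0,0,-0.06,0,0,0]
    - [-1,0,0,-0.06,0,0,0]
    - [-1,0,0,-0.05,0,0,0]
    - [-1,0,0,0,0,0,0]
    - [-1,0,0,0,0,0,0]

```text
clock: 27.18
eef_pos: [639.6, -108.2, 280.3]
tool_rot: [-3.139, -0.002, 2.095]
force: [-1.4, 0.4, -1.1]
width: 20.4
gripper_force: 60.8
```

```bash
python3 go.py 510.5 427 282 62.2;python3 - <<'E'
from cell import *
import cv2,numpy as np
g=get_image("wrist");cv2.imwrite("pics/w10.png",g["pixels"][150:,100:540,::-1])
E
```

```text
turn/2: [-1.600e-03 -2.000e-04  5.045e-01] shift/500 now: [ 1.056   0.3119 -0.0023] after turn: [ 0.8265 -0.7276 -0.0035] rows>= 8.8
27.175 [ 639.6 -108.2  280.3] [ 0.05  0.77  0.12  1.63 -0.12  0.75  0.76]
```

View pics/w10.png

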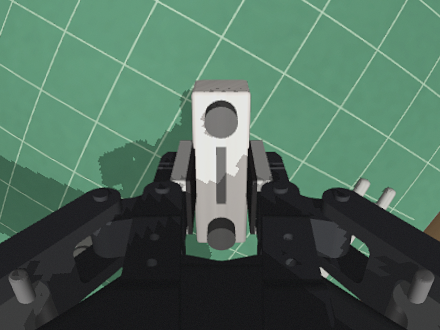

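Request:
jog_arm:
  steps:
    - [-1,0.095,0.028,0,0,0,0]
    - [-1,0.095,0.028,0,0,0,0]
    - [-1,0.095,0.028,0,0,0,0]
    - [-1,0.095,0.028,0,0,0,0]
    - [-1,0.095,0.028,0,0,0,0]
    - [-1,0.095,0.028,0,0,0,0]
    - [-1,0.095,0.028,0,0,0,0]
    - [-1,0.095,0.028,0,0,0,0]
    - [-1,0.095,0.028,0,0,0,0]
    - [-1,0.095,0.028,0,0,0,0]

```text
clock: 28.48
eef_pos: [522.8, 374.2, 279.7]
tool_rot: [-3.138, -0.0, 2.094]
force: [1.1, -0.2, -0.7]
width: 20.2
gripper_force: 60.8
```

Request:
jog_arm:
  steps:
    - [-1,0,0,0,0,0,0.063]
    - [-1,0,0,0,0,0,0.063]
    - [-1,0,0,0,0,0,0.063]
    - [-1,0,0,0,0,0,0.063]
    - [-1,0,0,0,0,0,0.063]
    - [-1,0,0,0,0,0,0.063]
    - [-1,0,0,0,0,0,0.063]
    - [-1,0,0,0,0,0,0.063]
    - [-1,0,0,0,0,0,0]
    - [-1,0,0,0,0,0,0]

```text
clock: 29.72
eef_pos: [523.5, 372.9, 280.4]
tool_rot: [-3.14, 0.002, 1.089]
force: [0.1, -0.1, -1.7]
width: 20.4
gripper_force: 60.8
```

```bash
python3 go.py 510.5 427 270 62.2
```

```text
turn/2: [-0.0009  0.001   0.0015] shift/500 now: [ 0.0838 -0.0732  0.0208] after turn: [ 0.0836 -0.0735  0.0209] rows>= 0.9
29.725 [523.5 372.9 280.4] [-0.94  0.82  0.48  1.65 -0.49  0.8  -0.72]
```

Request:
jog_arm:
  steps:
    - [-1,0.042,-0.0365,0,0,0,0.0015]
    - [-1,0.042,-0.0365,0,0,0,0]
    - [-1,0,0,0.03,0,0,0]
    - [-1,0,0,0.05,0,0,0]
    - [-1,0,0,0.04,0,0,0]
    - [-1,0,0,0.03,0,0,0]
    - [-1,0,0,0,0,0,0]
    - [-1,0,0,0,0,0,0]

```text
clock: 30.72
eef_pos: [511.5, 427.1, 206.8]
tool_rot: [-3.141, -0.0, 1.083]
force: [0.9, 0.5, -1.1]
width: 20.2
gripper_force: 60.8
```

```bash
python3 go.py 510.5 427 186 62.2
```

```text
turn/2: [-0.0003 -0.0001 -0.0011] shift/500 now: [-0.0011 -0.0016  0.0416] after turn: [-0.0011 -0.0016  0.0416] rows>= 0.3
30.725 [511.5 427.1 206.8] [-0.98  0.94  0.43  1.61 -0.55  0.72 -0.77]
```

Request:
jog_arm:
  steps:
    - [-1,-0.001,-0.001,0.012,0,0,-0.001]
    - [-1,0,0,0.012,0,0,0]
    - [-1,0,0,0.008,0,0,0]
    - [-1,0,0,0.004,0,0,0]
    - [-1,0,0,0,0,0,0]

```text
clock: 31.35
eef_pos: [510.3, 426.9, 188.0]
tool_rot: [-3.14, 0.001, 1.086]
force: [-0.0, 0.7, -0.3]
width: 20.0
gripper_force: 60.8
```

Request:
jog_arm:
  steps:
    - [-1,0,0,0.003,0,0,0]
    - [-1,0,0,0.001,0,0,0]
    - [-1,0,0,0,0,0,0]

```text
clock: 31.72
eef_pos: [510.3, 427.0, 186.2]
tool_rot: [-3.14, 0.001, 1.086]
force: [-0.1, -0.0, -0.8]
width: 20.4
gripper_force: 60.8
```

Request:
jog_arm:
  steps:
    - [-1,0,0,0.002,0,0,0]
    - [-1,0,0,0,0,0,0]

```text
clock: 31.98
eef_pos: [510.4, 427.0, 185.4]
tool_rot: [-3.14, 0.0, 1.086]
force: [-0.6, 0.4, 1.4]
width: 20.1
gripper_force: 60.9
```

Request:
jog_arm:
  steps:
    - [-1,0,0,0.001,0,0,0]
    - [-1,0,0,0.001,0,0,0]
    - [-1,0,0,0,0,0,0]

```text
clock: 32.35
eef_pos: [510.4, 426.9, 185.3]
tool_rot: [-3.14, 0.0, 1.086]
force: [-2.0, -1.0, 7.3]
width: 20.2
gripper_force: 61.8
```

Request:
jog_arm:
  steps:
    - [-0.2,0,0,0,0,0,0]
    - [-0.2,0,0,0,0,0,0]
    - [-0.2,0,0,0,0,0,0]
    - [0,0,0,-0.02,0,0,0]
    - [0,0,0,-0.06,0,0,0]
    - [0,0,0,-0.08,0,0,0]
    - [0,0,0,-0.08,0,0,0]
    - [0,0,0,-0.04,0,0,0]
    - [0,0,0,0,0,0,0]

```text
clock: 33.48
eef_pos: [510.8, 427.1, 325.6]
tool_rot: [-3.141, -0.002, 1.086]
force: [0.4, 0.2, 0.1]
width: 42.9
gripper_force: 0.0
```

```bash
python3 - <<'E'
from cell import *
import cv2,numpy as np
T=get_image("top")["pixels"];w=get_image("wrist")["pixels"];s=get_image("side")["pixels"]
a=cv2.resize(T[140:360,80:560],(800,367));b=np.hstack([cv2.resize(w[80:380,120:520],(310,233)),cv2.resize(s[100:430,190:500],(245,233)),np.zeros((233,245,3),np.uint8)])
cv2.imwrite("pics/end.png",np.vstack([a,b])[:,:,::-1])
E
```

```text
(no output)
```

View pics/end.png

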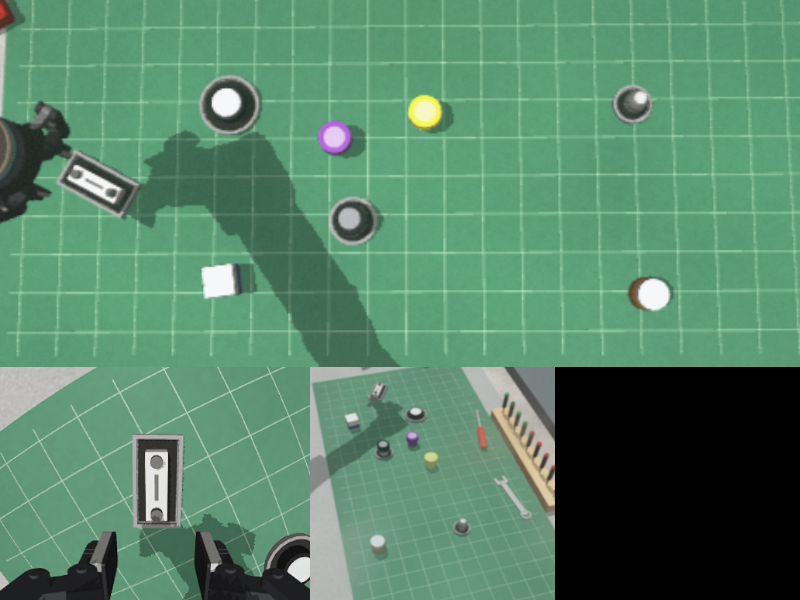

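The final view shows each part inside its own tray: objective (632,104), eyepiece (352,220), condenser (229,105) and clamp (97,183). The box, jar and look-alikes have not moved.

```bash
python3 -c "
from cell import *
print(finish_job())"
```

```text
the job is handed in; nothing more can be done
None
```

All four parts are upright in their trays, placed in the order asked, and the job is handed in at about 34 s on the robot's clock; the bulb box, jar and look-alikes were not touched.

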